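Square a laptop battery in the test jig and lock it with keeper and collar

ROBOT

A 7-joint arm with a two-finger parallel gripper is mounted at the origin on the work surface. World frame = base frame: x ahead of the robot, y to its left, z up, the work surface at z = 0. Lengths are in m, angles in rad, forces in N, time in s.
With the tool pointing down it reaches from about 0.425 to 0.925 m from the base axis. Payload 6.8 kg.
Tool frame: the origin (TCP) lies midway between the tips of the shut fingers; the grasp point (between the pads) lies 19 mm behind it; y points along the fingers, x is the direction in which the jaws open and shut, and the axes are right-handed (so a half turn about y gives the same grasp; the last joint's range is limited). The gripper opens to 88 mm and grips with 3 to 60 N. Pads are 20 mm wide; open, the fingers measure 115 mm over their backs; the gripper's body (75 mm by 178 mm) begins 61 mm behind the grasp point.
Start: joints at [1.232, 0.477, 0.022, 1.555, -0.011, 1.109, -0.083], TCP at [0.154, -0.657, 0.223] pointing down, gripper open.
Joint ranges: [-2.96, 2.96], [-0.34, 2.1], [-1.41, 1.46], [0.24, 2.44], [-1.37, 4.51], [0.17, 1.92], [-2.96, 2.96]. Speed limits (rad/s): [2.39, 2.39, 3.14, 3.14, 3.14, 3.14, 3.14].

INTERFACE

Orientations are given as a 3x3 rotation matrix whose columns are the frame's x, y, z axes.
In Python, from bench import ctrl gives the robot as it stands. The module is installed in compiled form; this text tells all that it offers. Calls block until the motion is done:
- ctrl.reach(position, orientation): joint-space move of the TCP to a pose.
- ctrl.move_l(position, attitude=None, velocity=0.15, stop_force=None): straight line of the TCP; attitude=None keeps the orientation; velocity is the mean speed in m/s. With stop_force (N) it stops when the force on the tool has changed by that much, and returns True; else False.
- ctrl.movej(angles): joint-space move.
- ctrl.move_gripper(opening, strength=None): opening from 0.0 (shut) to 1.0 (fully open); strength is the grip in N (None keeps the last); returns when the fingers have stopped.
- ctrl.hold(seconds).
- ctrl.ik(position, orientation): joint angles nearest the present ones, or None.
- ctrl.sense(): the state.
- ctrl.get_image(name): name is "scene" or "top"; returns the picture (384x512x3 uint8, red, green, blue); there is no depth.
- ctrl.camera_params(name): a dict with "fov_y" (degrees; the focal length in pixels is half the picture's height over the tangent of half this angle, whatever the lens; pixels are square), "cx", "cy" (the principal point, pixels), "D" ([k1, k2, p1, p2, k3] as OpenCV has them; the pictures are not rectified), "view" (4x4, takes a point from world to camera coordinates). Camera axes: x right, y down, z forward; pixel columns grow to the right and rows downward; lengths in m; the calibration is good to about 2 mm. A picture is of the moment at which its call begins. camera_params takes no time and is no camera call.
A pose or a line that the arm cannot do raises ctrl.Unreachable and nothing moves.
- ctrl.sign_off(): hands the job in, once; it reports no verdict.
The state is a dict: "t": time; "q": joint angles; "joint_vel": joint speeds; "tau": joint torques, N m; "tcp_pos": TCP position; "eef_rot": TCP orientation; "ft_force": force on the tool from outside, world axes, zero at the start; "moment": the same for the moment, N m; "grip_width": opening from 0.0 (shut) to 1.0 (fully open).
Only numpy, scipy, OpenCV 4.12 (cv2) and the standard library are available. Lean on these libraries where they do the work, as an engineer would, in place of code of your own. Each camera call takes 0.05 s, during which the arm holds its last target. There are 200 camera calls.

TASK

Slide the black battery pack along the jig plate, without lifting it, until its contact end is flush against the red contact block and its long side is flush against the blue fence. Then lower the orange keeper ring onto the brass post until it is fully home on the blue shoulder, and after it lower the steel collar onto the post until it sits fully home on the keeper; do not drop either ring down the post. Leave the battery squared against both stops, the rings released, and do not disturb the other things on the bench.

Things in the scene. Friction and masses are not known exactly. Their poses are not given: they have to be found in the camera images.
- jig: Fixed battery test jig, turned up to 0.25 rad either way. Aluminium plate 220 (its x) x 270 (its y) x 12 mm; origin at the centre of the plate's underside on the bench, x away from the robot, y to the left, z up. It carries a blue fence at its far side, a red contact block at its left and an upright brass post just behind the fence.
- fence_face (a point): Middle of the blue fence's stop face, which looks to the jig's -x, at the height of the plate's top; in the jig frame x = 60, y = -5, z = 12 mm. The fence is 210 mm long along the jig's y, 12 mm thick, and rises 14 mm above the plate.
- block_face (a point): Middle of the red contact block's stop face (brass contacts), which looks to the jig's -y, at the height of the plate's top; in the jig frame x = 36, y = 85, z = 12 mm. The block is 72 mm wide along the jig's x, 32 mm thick, and rises 20 mm above the plate.
- pack_home (a point): Point on the jig plate's top (12 mm above the bench) where the battery's origin lies when the battery is flush against fence and contact block; axes as the jig. In the jig frame x = 34, y = 10, z = 12 mm.
- post_seat (a point): Centre of the blue shoulder (28 mm across) at the post's foot, on the post axis, 35.5 mm above the bench (1.5 mm above the battery's top): the underside of the keeper rests here. The post is 18 mm thick and rises 58 mm above this point; its top 6 mm are tapered to 10 mm.
- post_tip (a point): Top of the brass post, on its axis, 93.5 mm above the bench.
- pack: Black laptop battery pack, 52 (its x) x 150 (its y) x 22 mm, about 0.3 kg, lying loose and askew on the jig plate between the stops and the robot. Origin at the centre of its underside; +y points to its contact end (brass contacts, towards the contact block).
- keeper: Orange plastic keeper ring, 64 mm across, hole 24 mm, 16 mm high, lying flat on the bench on one side of the jig (left or right varies). Origin at the centre of its underside, z along the hole. On the post it reaches over the battery's edge.
- collar: Bare steel collar, 44 mm across, hole 24 mm, 30 mm high, about 0.22 kg, standing flat on the bench on the other side of the jig. Origin at the centre of its underside, z along the hole.
- mouse: Bystander: black computer mouse, 100 x 58 x 31 mm, origin under its centre, behind the jig to the left.
- drive: Bystander: flat aluminium disk drive, 100 x 70 x 10 mm, origin under its centre, behind the jig to the right.
- screwdriver: Bystander: screwdriver lying on the bench at the right.
There are look-alikes about, which are no part of the job. Of the things that look like the keeper, the middle-sized one is meant.

How it is judged:
On the way, in this order (a step that is already met when the one before it is completed fails the run):
1. the battery is flush against fence and contact block (x of pack in the frame of pack_home between -0.003 and 0.003 m and y of pack in the frame of pack_home between -0.003 and 0.003 m and z of pack in the frame of pack_home between -0.003 and 0.003 m and angle between the y axis of pack and the y axis of jig, either way round below 0.03 rad), for 0.2 s.
2. the keeper is home on the shoulder (horizontal distance between keeper and post_seat below 0.005 m and z of keeper in the frame of post_seat between -0.003 and 0.003 m and angle between keeper's own z axis and vertical below 0.1 rad), for 0.2 s.
3. the collar is home on the keeper (horizontal distance between collar and post_seat below 0.005 m and z of collar in the frame of post_seat between 0.013 and 0.019 m and angle between collar's own z axis and vertical below 0.1 rad), for 0.2 s.
At the end, for the whole second after the job is handed in: The battery lies on the plate within 3 mm of flush against both the fence and the contact block and within 0.03 rad of square; the keeper lies flat on the shoulder around the post (height within 3 mm), the collar flat on the keeper around the post (height within 3 mm); all at rest and released (all of step 1 and all of step 2 and all of step 3 and linear speed of each of pack, keeper, collar below 0.02 m/s); the robot touches nothing.
It fails at once if the battery is lifted off the plate or tipped (z of pack in the frame of jig above 0.022 m or angle between pack's own z axis and vertical above 0.2 rad).
It fails at once if the keeper is dropped down the post (horizontal distance between keeper and post_seat below 0.006 m and z of keeper in the frame of post_seat below 0.055 m and linear speed of keeper above 0.5 m/s).
It fails at once if the collar is dropped down the post (horizontal distance between collar and post_seat below 0.006 m and z of collar in the frame of post_seat below 0.055 m and linear speed of collar above 0.5 m/s).
It fails at once if a bystander is moved by more than 30 mm (distance of any of mouse, drive, screwdriver from where it was at the start of the episode above 0.03 m).
It also fails if it takes over 72 s, if anything falls off the work surface, if the arm or the gripper's body presses on something with over 40 N, if the wrist force passes 120 N, or if a joint passes its speed limit or range.

## Working session

There is one attempt and no reset: what is moved stays moved. The work goes in short steps, each a Python script; the robot and the scene stay as the last script left them, time stands still between calls to the robot, and variables do not carry over. Pictures are saved under pics/ and viewed, about 8 in all and at most 12, crops included, and the job is handed in when it is done.

```bash
mkdir -p pics; python3 - <<'E'
from bench import ctrl
import cv2
for n in("scene","top"):
    cv2.imwrite(f"pics/{n}0.png",ctrl.get_image(n)[:,:,::-1])
    p=ctrl.camera_params(n);print(n,p)
s=ctrl.sense();print(s["t"],s["tcp_pos"],s["eef_rot"],s["grip_width"])
E
```

```text
scene {'fov_y': 44.00830710045896, 'cx': 252.16744714224902, 'cy': 201.05316949629506, 'D': array([-0.17604769,  0.        ,  0.        ,  0.        ,  0.        ]), 'view': array([[ 0.87735785,  0.47969651,  0.01159556, -0.43780717],
       [ 0.25805477, -0.4513293 , -0.85423041, -0.0784461 ],
       [-0.40453793,  0.75245805, -0.51976528,  1.71073104],
       [ 0.        ,  0.        ,  0.        ,  1.        ]])}
top {'fov_y': 48.655048800495656, 'cx': 261.1509177109567, 'cy': 191.8946512603964, 'D': array([-0.00377341,  0.        ,  0.        ,  0.        ,  0.        ]), 'view': array([[-2.03423040e-03, -9.99925204e-01,  1.20602080e-02,
        -6.16669267e-02],
       [-9.81411077e-01, -3.18168400e-04, -1.91917159e-01,
         5.47451622e-01],
       [ 1.91906642e-01, -1.22264254e-02, -9.81337024e-01,
         1.15648976e+00],
       [ 0.00000000e+00,  0.00000000e+00,  0.00000000e+00,
         1.00000000e+00]])}
0.1 [ 0.15426546 -0.65659162  0.22181244] [[ 2.28691195e-01 -4.86550384e-04  9.73498896e-01]
 [-9.73497666e-01  1.55185756e-03  2.28691682e-01]
 [-1.62200165e-03 -9.99998678e-01 -1.18759503e-04]] 0.9993684314853344
```

View pics/top0.png

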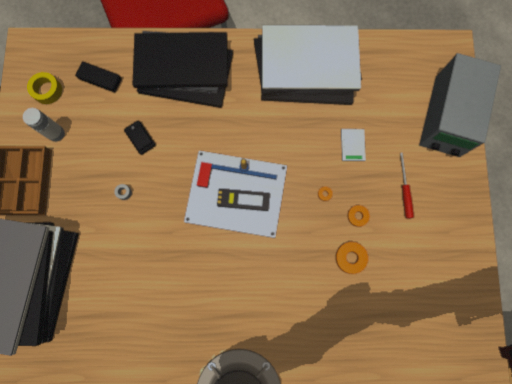

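View pics/scene0.png

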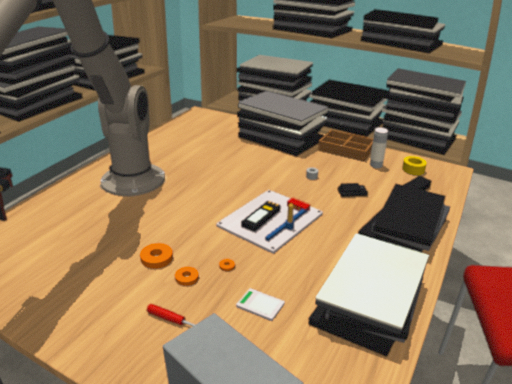

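The top view shows the plate at about (237,194), with the battery at (243,199), the post at (244,164) and the red block at (204,175). The three orange rings are at (325,194), (359,216) and (352,257). The middle-sized one at (359,216) is the keeper, and the steel collar is at (122,192). The scene view agrees.

```bash
cat > h.py <<'E'
import cv2,numpy as np
from bench import ctrl
def K(n):
    p=ctrl.camera_params(n); f=192/np.tan(np.radians(p["fov_y"])/2)
    return np.array([[f,0,p["cx"]],[0,f,p["cy"]],[0,0,1.]]),p["D"],p["view"]
def ray(n,uv):
    k,D,V=K(n); uv=np.asarray(uv,float).reshape(-1,1,2)
    a=cv2.undistortPoints(uv,k,D).reshape(-1,2)
    R=V[:3,:3]; d=np.c_[a,np.ones(len(a))]@R
    return -R.T@V[:3,3],d
def cast(n,uv,z):
    o,d=ray(n,uv); return (o+d*((z-o[2])/d[:,2])[:,None])
def proj(n,P):
    k,D,V=K(n); return cv2.projectPoints(np.asarray(P,float).reshape(-1,1,3),cv2.Rodrigues(V[:3,:3])[0],V[:3,3],k,D)[0].reshape(-1,2)
def blobs(mask,amin=15):
    n,l,s,c=cv2.connectedComponentsWithStats(mask.astype(np.uint8),connectivity=8)
    return [(l==i,s[i],c[i]) for i in range(1,n) if s[i][4]>=amin]
def down(a): # tool pointing down, jaw axis (x) at yaw a
    x=np.array([np.cos(a),np.sin(a),0]); y=np.array([0,0,-1.]); return np.c_[x,y,np.cross(x,y)]
E
python3 - <<'E'
from h import *
for n,(x0,y0,w,h,s) in {"top":(100,140,280,130,2.85),"scene":(140,150,200,145,4)}.items():
    im=cv2.imread(f"pics/{n}0.png")
    hsv=cv2.cvtColor(im,cv2.COLOR_BGR2HSV); H,S,V=[hsv[:,:,i].astype(int) for i in range(3)]
    for nm,m in dict(orange=(H>5)&(H<17)&(S>215)&(V>120),red=((H<4)|(H>175))&(S>180)&(V>90),blue=(H>100)&(H<125)&(S>110),white=(S<50)&(V>120),dark=(V<60),brass=(H>17)&(H<26)&(S>120)).items():
        for b in blobs(m): 
            x,y,ww,hh,A=b[1]
            if x0<b[2][0]<x0+w and y0<b[2][1]<y0+h: print(n,nm,b[1],b[2].round(1))
im=cv2.imread("pics/top0.png"); a=cv2.resize(im[145:245,180:295],None,fx=5,fy=5,interpolation=cv2.INTER_CUBIC)
cv2.imwrite("pics/c0.png",a)
E
```

```text
top orange [352 206  10   6  18] [356.6 208.7]
top orange [361 247   5   8  17] [363.  250.7]
top red [198 163  13  23 208] [204.  174.3]
top blue [212 165  64  13 170] [242.9 171.1]
top white [341 129  25  32 680] [352.7 143.4]
top white [ 184  151  103   87 5097] [235.5 195.7]
top white [115 185  14  14  99] [121.5 191. ]
top white [238 194  25  12 262] [250.  199.4]
top dark [218 190  27  18 153] [228.5 198.9]
top brass [157 145  17   2  28] [165.9 145.5]
top brass [282 145  20   2  35] [291.8 145.5]
top brass [286 149  13   2  15] [292.  149.8]
top brass [241 160   5   8  27] [243.1 162.9]
top brass [155 221  11   5  23] [160.  222.2]
top brass [118 223  38   5 136] [135.6 224.4]
top brass [278 223  17   4  44] [284.5 224.3]
top brass [ 78 241  76   8 328] [109.5 244.5]
top brass [211 241  83   7 310] [247.4 244.4]
scene orange [140 244  32  24 597] [155.7 255.2]
scene orange [220 259  15  12 135] [226.6 264.4]
scene orange [175 267  23  18 320] [186.4 275.5]
scene red [288 199  21  10  91] [299.  203.7]
scene blue [294 210  12  10  43] [298.7 213.9]
scene blue [266 222  27  18 121] [279.8 229.4]
scene white [152 166  12  12  45] [159.1 172. ]
scene white [307 168  11   6  49] [312.1 170.5]
scene white [ 217  191  105   62 2453] [266.6 221.6]
scene white [293 209   6   7  24] [294.8 211.7]
scene dark [242 203  38  28 262] [260.2 219.3]
scene brass [280 169  11  11  28] [284.9 174.2]
scene brass [204 197  39  32 113] [223.4 212.7]
scene brass [262 205  11   6  47] [267.2 207.3]
scene brass [288 204   6  18  63] [290.  212.3]
scene brass [210 233  16  16  45] [217.7 239.7]
scene brass [325 241  24  35  94] [336.6 258. ]
scene brass [287 257   9   6  22] [291.1 259.8]
scene brass [283 263   7  11  24] [285.9 267.9]
```

View pics/c0.png

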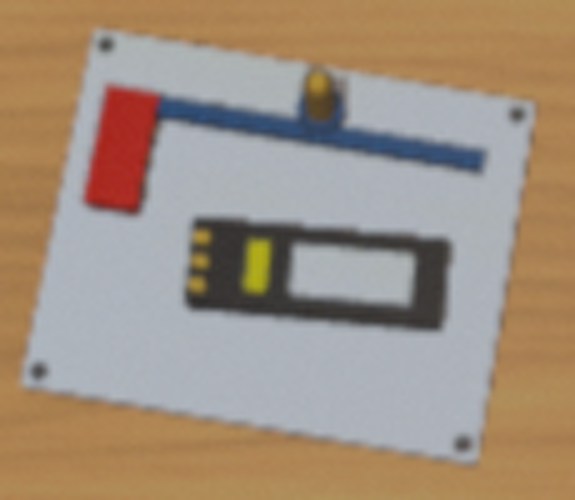

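The crop shows a clean plate, the red block at left, and the fence running down to the right, so the jig yaw is negative. The post is behind the fence and the battery lies askew by a few degrees. Next I'll measure metrically.

```bash
cat > see.py <<'E'
from h import *
def hull(m): return cv2.convexHull(max(cv2.findContours(m.astype(np.uint8),cv2.RETR_EXTERNAL,cv2.CHAIN_APPROX_NONE)[0],key=cv2.contourArea)).reshape(-1,2).astype(float)
def hs(im):
    hsv=cv2.cvtColor(cv2.resize(im,None,fx=4,fy=4,interpolation=cv2.INTER_CUBIC),cv2.COLOR_BGR2HSV)
    return [hsv[:,:,i].astype(int) for i in range(3)]
def full(p): return (np.asarray(p,float)-1.5)/4   # 4x pixel -> original
def rect(n,m,z):
    P=cast(n,full(hull(m)),z)[:,:2]; (c,wh,a)=cv2.minAreaRect((P*1000).astype(np.float32))
    if wh[0]<wh[1]: wh=wh[::-1]; a+=90   # a = direction of the long side
    return np.array(c)/1000,wh,(a+90)%180-90
def near(m,uv,r): # window
    w=np.zeros_like(m); u,v=[int(4*t) for t in uv]; r=int(4*r); w[v-r:v+r,u-r:u+r]=m[v-r:v+r,u-r:u+r]; return w
def big(m): return max(blobs(m),key=lambda b:b[1][4])[0]
E
python3 - <<'E'
from see import *
for n,pl,ba,ke,co in (("top",(236,194),(243,199),(359,216),(122,192)),("scene",(270,220),(261,217),(187,275),(312,174))):
    im=cv2.imread(f"pics/{n}0.png"); H,S,V=hs(im)
    o,_=ray(n,[[0,0]]); print(n,"cam",o.round(3))
    wood=(H>8)&(H<22)&(S>90)
    print("plate",rect(n,big(near(~wood,pl,58)),.012))
    print("pack",rect(n,big(near((V<110)&(S<110),ba,32 if n=="top" else 22)),.034))
    for nm,c,m,z in (("keeper",ke,(S>185)&(H<18),.008),("collar",co,(S<95),.015)):
        b=big(near(m,c,17 if n=="top" else 18)); P=full(hull(b)); M=cv2.moments(P.astype(np.float32).reshape(-1,1,2)); uv=[M["m10"]/M["m00"],M["m01"]/M["m00"]]
        X=cast(n,P,z); print(nm,np.round(uv,1),cast(n,[uv],z)[0].round(4),"ext",np.ptp(X[:,:2],0).round(4))
    cv2.imwrite(f"pics/k_{n}.png",np.vstack([cv2.resize(im[c[1]-20:c[1]+20,c[0]-20:c[0]+20],(320,320)) for c in(ke,co)]))
E
```

```text
top cam [ 0.315 -0.047  1.241]
plate (array([0.55233563, 0.01218524]), (272.82489013671875, 223.42955017089844), 80.1367416381836)
pack (array([ 0.52956024, -0.01032867]), (149.56822204589844, 54.34968948364258), 84.80390930175781)
keeper [358.3 215.4] [ 0.4862 -0.3476  0.008 ] ext [0.0621 0.0633]
collar [122.4 191.4] [0.5561 0.344  0.015 ] ext [0.0478 0.0511]
scene cam [ 1.096 -1.113  0.827]
plate (array([0.55979272, 0.01165657]), (291.0623474121094, 229.5430450439453), 80.13274383544922)
pack (array([ 0.54372949, -0.02525562]), (167.2389373779297, 65.24658203125), 84.8824691772461)
keeper [186.4 275.6] [ 0.4896 -0.3461  0.008 ] ext [0.0714 0.0745]
collar [311.8 172.9] [0.5589 0.346  0.015 ] ext [0.0615 0.0954]
```

```bash
python3 - <<'E'
from see import *
for n,c,r in (("top",(243,163),8),("scene",(290,211),12)):
    im=cv2.imread(f"pics/{n}0.png"); H,S,V=hs(im)
    m=near((H>10)&(H<32)&(S>90),c,r); m=big(m)
    print(n)
    for v in range(0,m.shape[0],2):
        u=np.where(m[v])[0]
        if len(u): print(round((v-1.5)/4,1),*full([u[0]-.5,u[-1]+.5]).round(2),round(float(full(u.mean())),2))
    for xy in [(.64,-.01),(.645,-.01)]: print(xy,proj(n,[[*xy,.0935],[*xy,.0355]]).round(1).tolist())
E
```

```text
top
154.6 234.5 250.5 242.5
155.1 234.5 250.5 242.5
155.6 234.5 250.5 242.5
156.1 236.75 250.5 243.62
156.6 240.5 250.5 245.5
157.1 241.5 250.5 246.0
157.6 242.5 250.5 247.08
158.1 248.25 250.5 249.38
(0.64, -0.01) [[242.6, 156.6], [243.2, 162.1]]
(0.645, -0.01) [[242.6, 154.9], [243.2, 160.4]]
scene
202.6 289.75 290.75 290.25
203.1 288.75 291.75 290.25
203.6 288.25 292.5 290.38
204.1 287.75 293.0 290.38
204.6 287.5 293.25 290.38
205.1 287.25 293.75 290.5
205.6 287.25 295.0 291.12
206.1 287.75 295.5 291.62
206.6 288.0 295.75 291.88
207.1 288.0 295.75 291.88
207.6 288.0 294.25 291.12
208.1 288.0 293.75 290.88
208.6 288.0 293.0 290.5
209.1 288.0 292.5 290.25
209.6 288.0 292.25 290.12
210.1 288.0 292.25 290.12
210.6 288.0 292.0 290.0
211.1 287.75 292.0 289.88
211.6 287.75 292.0 289.88
212.1 287.75 292.0 289.88
212.6 288.0 292.0 290.0
213.1 288.0 292.0 290.0
213.6 288.0 292.0 290.0
214.1 287.75 292.0 289.88
214.6 287.75 292.0 289.88
215.1 287.75 292.0 289.88
215.6 287.5 292.0 289.75
216.1 287.25 292.0 289.62
216.6 287.5 292.0 289.75
217.1 287.5 292.0 289.75
217.6 287.5 292.0 289.75
218.1 287.25 292.0 289.62
218.6 287.25 292.0 289.62
219.1 287.25 292.0 289.62
219.6 287.25 291.75 289.5
220.1 287.25 291.75 289.5
220.6 287.5 291.75 289.62
221.1 288.0 291.5 289.75
221.6 289.0 291.0 290.0
(0.64, -0.01) [[293.0, 204.9], [291.9, 221.3]]
(0.645, -0.01) [[294.5, 205.4], [293.4, 221.8]]
```

```bash
python3 - <<'E'
import cv2,numpy as np
im=cv2.imread("pics/scene0.png"); a=cv2.resize(im[185:255,220:325],None,fx=7,fy=7,interpolation=cv2.INTER_CUBIC)
cv2.imwrite("pics/c1.png",a)
E
```

```text
(no output)
```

View pics/c1.png

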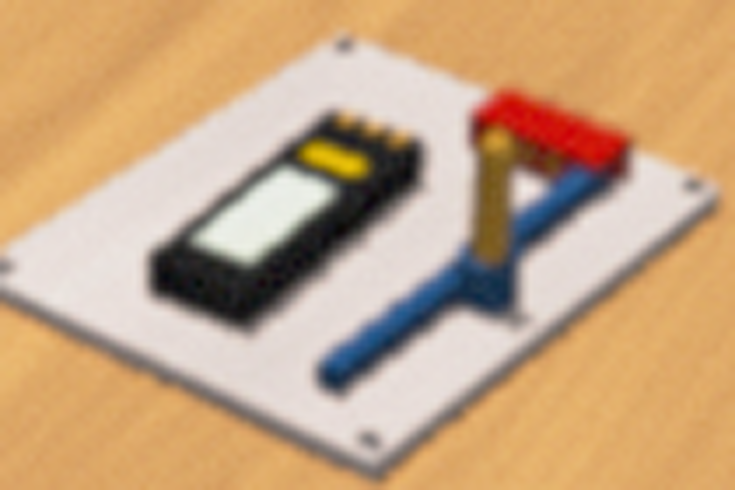

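The scene crop shows the tip at about (290.3,204.1). The post stands right against the fence's back and nothing blocks the battery. Next I'll triangulate the tip, then push.

```bash
python3 - <<'E'
from see import *
im=cv2.imread("pics/top0.png"); H,S,V=hs(im)
m=big(near((S>120)&(H>12)&(H<30),(243,163),5.5)) 
vs,us=np.where(m); print("brass rows",full(vs.min()-.5),full(vs.max()+.5))
for v in range(vs.min(),vs.max()+1,3): u=us[vs==v]; print(full(v),full(u.min()-.5),full(u.max()+.5))
o1,d1=ray("top",[[243.2,159.5]]); o2,d2=ray("scene",[[290.3,204.1]])
A=np.c_[d1[0],-d2[0]]; s=np.linalg.lstsq(A,o2-o1,rcond=None)[0]; print(o1+d1[0]*s[0],o2+d2[0]*s[1])
print(cast("top",[[243.2,159.5]],.0935),cast("scene",[[290.3,204.1]],.0935))
# fence and block in top
J=np.array([.5537,.0129]); a=np.radians(-9.86); R=np.array([[np.cos(a),-np.sin(a)],[np.sin(a),np.cos(a)]])
f=big(near((H>95)&(H<125)&(S>110),(243,171),36)); print("fence z.026",rect("top",f,.026))
b=big(near(((H<4)|(H>174))&(S>170),(204,174),15)); c=rect("top",b,.032); print("block z.032",c)
print("expected block centre",J+R@[.036,.101],"fence",J+R@[.066,-.005], "post jig", R.T@(np.array([.632,-.0115])-J))
from bench import ctrl
print(ctrl.ik([.5,0,.1],down(a)),ctrl.ik([.5,0,.1],down(a+np.pi/2)),ctrl.ik([.5,0,.1],down(a-np.pi/2)))
E
```

```text
brass rows 159.0 168.0
159.125 242.25 243.5
159.875 241.25 244.75
160.625 241.0 245.25
161.375 241.0 245.5
162.125 241.0 245.25
162.875 241.0 245.25
163.625 241.0 245.25
164.375 241.25 245.25
165.125 241.5 245.0
165.875 241.75 245.0
166.625 242.0 245.0
167.375 242.5 244.5
[ 0.6314674  -0.01171857  0.09445816] [ 0.63196554 -0.01141068  0.09460517]
[[ 0.63173176 -0.01168879  0.0935    ]] [[ 0.63126494 -0.00974949  0.0935    ]]
fence z.026 (array([ 0.61923749, -0.01151431]), (189.0333709716797, 18.824722290039062), 80.3718490600586)
block z.032 (array([0.60363641, 0.10438614]), (68.46949768066406, 28.969058990478516), -9.808952331542969)
expected block centre [0.60646362 0.10624345] fence [ 0.61786891 -0.00332807] post jig [ 0.08132173 -0.01063139]
[ 0.43392003  0.44010007 -0.68144998  2.04130121  0.38810512  0.78828238
 -0.65185705] [ 0.58758323  0.50533984 -0.88593556  2.03246055  0.52521562  0.84473035
  0.79916234] [ 0.27950166  0.399018   -0.48785695  2.05090364  0.26970752  0.75250195
 -2.11727943]
```

```bash
cat >> h.py <<'E'
J=np.array([.5530,.0122]); A=np.radians(-9.86); RJ=np.array([[np.cos(A),-np.sin(A)],[np.sin(A),np.cos(A)]])
def jig(x,y,z): return np.r_[J+RJ@[x,y],z]          # jig mm-frame -> world
def injig(p): return RJ.T@(np.asarray(p)[:2]-J)
O=down(A+np.pi/2)
def rep(l):
    s=ctrl.sense(); print(l,"t %.1f"%s["t"],"jig",(injig(s["tcp_pos"])*1000).round(1),"z %.4f"%s["tcp_pos"][2],"F",np.round(s["ft_force"],1),"g %.3f"%s["grip_width"])
E
python3 - <<'E'
from h import *
ctrl.reach(jig(-.088,-.015,.15),O)
ctrl.move_l(jig(-.088,-.015,.022),velocity=.15); rep("down")
print(ctrl.move_l(jig(.015,-.015,.022),velocity=.04,stop_force=10)); rep("pushx")
ctrl.move_l(jig(-.04,-.015,.022)); ctrl.move_l(jig(-.04,-.015,.12),velocity=.25)
cv2.imwrite("pics/top1.png",ctrl.get_image("top")[:,:,::-1])
E
```

```text
down t 3.7 jig [-87.6 -14.7] z 0.0225 F [ 0.1 -0.5 -0.1] g 1.000
True
pushx t 5.7 jig [ -1.8 -15.3] z 0.0213 F [ 0.1 -0.7 -0.6] g 1.000
```

```bash
python3 - <<'E'
from h import *
ctrl.move_gripper(0.0)
ctrl.move_l(jig(-.04,-.135,.10),velocity=.25); ctrl.move_l(jig(.034,-.135,.10),velocity=.25)
ctrl.move_l(jig(.034,-.135,.022),velocity=.15); rep("down")
print(ctrl.move_l(jig(.034,-.055,.022),velocity=.04,stop_force=10)); rep("pushy")
ctrl.move_l(jig(.034,-.105,.022)); ctrl.move_l(jig(.034,-.12,.11),velocity=.25)
ctrl.move_l(jig(-.045,-.12,.11),velocity=.25); ctrl.move_l(jig(-.045,-.0,.11),velocity=.25); ctrl.move_gripper(1.0)
ctrl.move_l(jig(-.045,0.01,.022),velocity=.15)
print(ctrl.move_l(jig(.012,.01,.022),velocity=.04,stop_force=12)); rep("pushx2")
ctrl.move_l(jig(-.045,.01,.022)); ctrl.move_l(jig(-.09,.01,.15),velocity=.25)
im=ctrl.get_image("top")[:,:,::-1];cv2.imwrite("pics/top2.png",im)
im2=ctrl.get_image("scene")[:,:,::-1];cv2.imwrite("pics/scene2.png",im2)
cv2.imwrite("pics/c2.png",np.hstack([cv2.resize(im[145:245,180:290],(440,400),interpolation=cv2.INTER_CUBIC),cv2.resize(im2[180:260,225:315],(360,400),interpolation=cv2.INTER_CUBIC)[:, :360]]))
E
```

```text
down t 9.7 jig [  34.2 -134.6] z 0.0226 F [-0.3  0.9  0.7] g 0.006
True
pushy t 11.1 jig [ 33.7 -74.1] z 0.0217 F [ 0.5 -0.5 -0.4] g 0.003
True
pushx2 t 16.2 jig [-1.8 10. ] z 0.0214 F [ 0.1 -0.6 -0.8] g 0.999
```

View pics/c2.png

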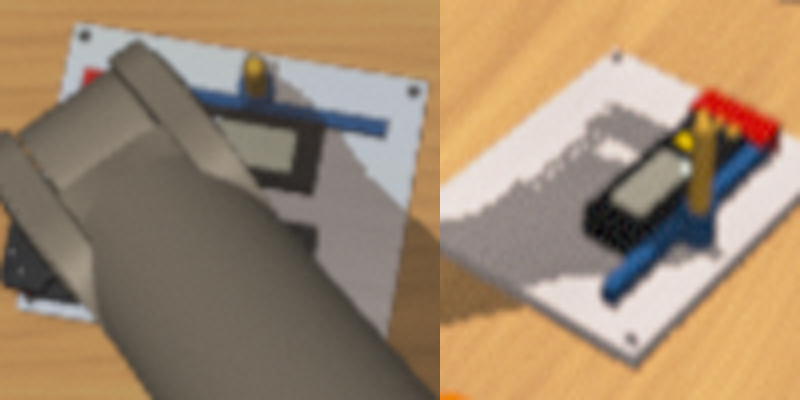

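The battery sits flush against both stops: both pushes stopped on hard contact, and the second x push stopped at the same -1.8 mm as the first. Next is the keeper. I'll centre it with a light squeeze along x, then grip it along y.

```bash
python3 - <<'E'
from h import *
k=np.array([.487,-.347]); X=down(0.); Y=down(np.pi/2)
ctrl.reach(np.r_[k,.10],X); ctrl.move_gripper(.9,5)
ctrl.move_l(np.r_[k,.004],velocity=.15,stop_force=15); rep("dn")
ctrl.move_gripper(.5,4); rep("sq")
ctrl.move_gripper(.9); ctrl.move_l(np.r_[k,.05],velocity=.2)
ctrl.reach(np.r_[k,.05],Y); ctrl.move_l(np.r_[k,.004],velocity=.15,stop_force=15); rep("dn2")
ctrl.move_gripper(.3,25); rep("grip")
ctrl.move_l(np.r_[k,.17],velocity=.2); rep("lift")
cv2.imwrite("pics/top3.png",ctrl.get_image("top")[:,:,::-1])
im2=ctrl.get_image("scene")[:,:,::-1];cv2.imwrite("pics/scene3.png",im2)
E
```

```text
dn t 20.1 jig [  -2.8 -365.2] z 0.0046 F [1.5 0.4 0.6] g 0.900
sq t 20.5 jig [  -2.9 -365.5] z 0.0049 F [-0.7  0.6  4.4] g 0.724
dn2 t 23.0 jig [  -3.7 -364.8] z 0.0036 F [0.8 0.2 0.4] g 0.899
grip t 23.4 jig [  -3.2 -365.3] z 0.0046 F [-1.   0.7  3.6] g 0.726
lift t 24.4 jig [  -4.5 -365.2] z 0.1687 F [ 0.1 -0.1 -1.1] g 0.724
```

View pics/scene3.png

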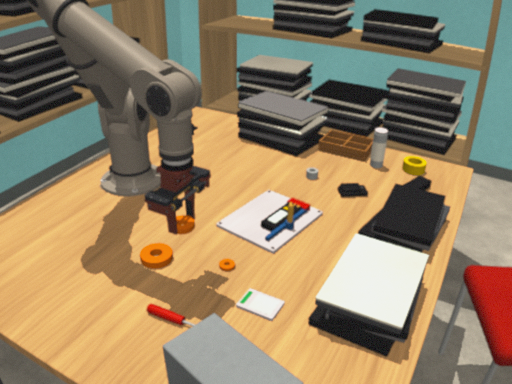

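The ring is held: grip width is 63.7 mm, and it hangs level between the fingers at about (183,224). Next I'll place it on the post.

```bash
cat >> h.py <<'E'
P=np.array([.6316,-.0112])
E
python3 - <<'E'
from h import *
Y=down(np.pi/2)
ctrl.reach(np.r_[P,.15],Y)
ctrl.move_l(np.r_[P,.108],velocity=.12); rep("above"); print(ctrl.sense()["tcp_pos"])
print(ctrl.move_l(np.r_[P,.036],velocity=.04,stop_force=8)); rep("stop"); print(ctrl.sense()["tcp_pos"],ctrl.sense()["moment"])
cv2.imwrite("pics/top4.png",ctrl.get_image("top")[:,:,::-1])
im2=ctrl.get_image("scene")[:,:,::-1];cv2.imwrite("pics/scene4.png",im2)
cv2.imwrite("pics/c4.png",cv2.resize(im2[150:250,220:330],(660,600),interpolation=cv2.INTER_CUBIC))
E
```

```text
above t 26.4 jig [81.3 -9.9] z 0.1076 F [ 1.1  0.3 -0. ] g 0.727
[ 0.63139112 -0.01151698  0.10763261]
True
stop t 27.9 jig [81.5 -9.6] z 0.0400 F [-0.5 -0.6  4.9] g 0.723
[ 0.63160924 -0.01120618  0.04001353] [-0.06924781  0.13383524  0.01353427]
```

View pics/c4.png

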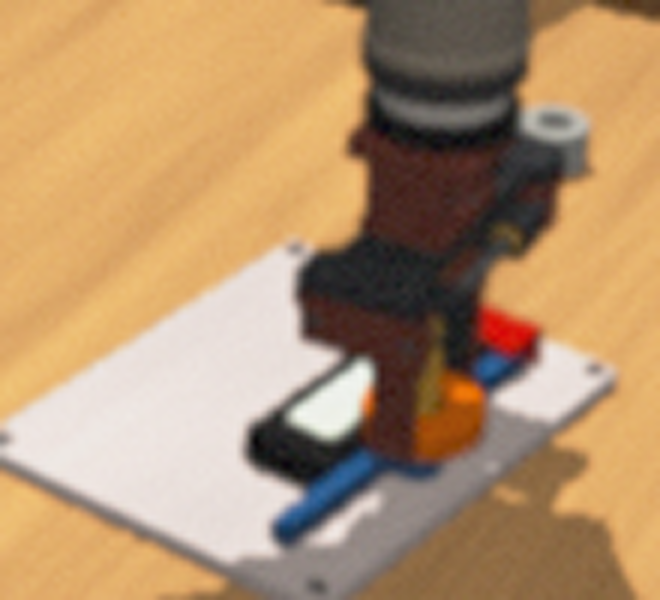

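The keeper is at the shoulder: it stopped on force at TCP z 0.0400, which puts its underside about 35.5 mm up. I'll release it and fetch the collar.

```bash
python3 - <<'E'
from h import *
c=np.array([.557,.3445]); X=down(0.); Y=down(np.pi/2)
ctrl.move_gripper(.9); ctrl.hold(.2); ctrl.move_l(np.r_[P,.14],velocity=.2); rep("rel")
im2=ctrl.get_image("scene")[:,:,::-1]
ctrl.reach(np.r_[c,.10],X)
ctrl.move_l(np.r_[c,.005],velocity=.15,stop_force=15); rep("dn")
ctrl.move_gripper(.3,5); rep("sq")
ctrl.move_gripper(.9); ctrl.move_l(np.r_[c,.06],velocity=.2)
ctrl.reach(np.r_[c,.06],Y); ctrl.move_l(np.r_[c,.005],velocity=.15,stop_force=15); rep("dn2")
ctrl.move_gripper(.2,45); rep("grip"); print(ctrl.sense()["tcp_pos"])
ctrl.move_l(np.r_[c,.17],velocity=.2); rep("lift")
im=ctrl.get_image("scene")[:,:,::-1]; cv2.imwrite("pics/scene5.png",im); it=ctrl.get_image("top")[:,:,::-1]; cv2.imwrite("pics/top5.png",it)
r=lambda a:cv2.resize(a,(400,300),interpolation=cv2.INTER_CUBIC)
cv2.imwrite("pics/c5.png",np.vstack([np.hstack([r(im[80:200,260:420]),r(im[165:255,230:350])]),np.hstack([r(it[120:240,100:260]),r(it[145:220,190:290])])]))
E
```

```text
rel t 29.3 jig [ 81.  -10.2] z 0.1391 F [-0.4 -0.2 -0.6] g 0.902
dn t 31.9 jig [-52.6 328.7] z 0.0058 F [0.2 0.4 0.4] g 0.903
sq t 32.5 jig [-52.8 328.1] z 0.0052 F [-0.5 -0.6  2. ] g 0.505
dn2 t 35.4 jig [-53.3 328.3] z 0.0049 F [ 0.8 -0.3  0.2] g 0.900
grip t 36.1 jig [-52.7 327.6] z 0.0053 F [-1.1 -2.4  4.1] g 0.488
[0.55714853 0.34398888 0.0052534 ]
lift t 37.0 jig [-53.3 327.2] z 0.1685 F [ 0.7 -0.2 -1.6] g 0.487
```

View pics/c5.png

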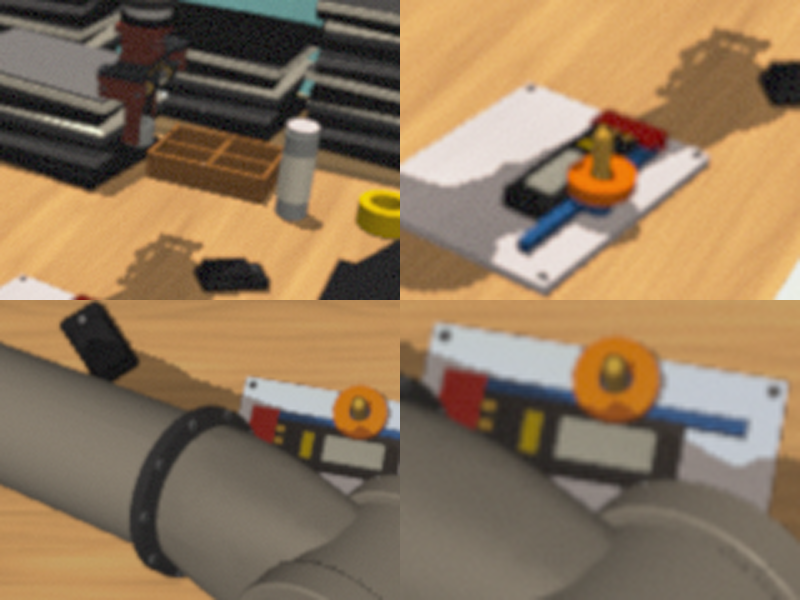

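The keeper is flat around the post and the battery is still flush. The collar is held at a grip of 43 mm. Next I'll place the collar.

```bash
python3 - <<'E'
from h import *
Y=down(np.pi/2)
ctrl.reach(np.r_[P,.16],Y)
ctrl.move_l(np.r_[P,.108],velocity=.12); rep("above"); print(ctrl.sense()["tcp_pos"])
print(ctrl.move_l(np.r_[P,.053],velocity=.035,stop_force=8)); rep("stop"); print(ctrl.sense()["tcp_pos"],ctrl.sense()["moment"])
E
```

```text
above t 39.1 jig [81.4 -9. ] z 0.1080 F [-0.   1.  -2.3] g 0.486
[ 0.63166293 -0.01064847  0.10796067]
True
stop t 40.4 jig [81.4 -9.7] z 0.0566 F [-0.4 -0.5  4.7] g 0.489
[ 0.63158478 -0.01125644  0.05664996] [-0.08593833  0.06829991 -0.03942132]
```

The collar stopped at z 0.0566, where 0.0567 was expected, so it is home on the keeper. I'll release, retreat and look.

```bash
python3 - <<'E'
from see import *
from h import *
ctrl.move_gripper(.9); ctrl.hold(.2); ctrl.move_l(np.r_[P,.16],velocity=.2)
ctrl.reach(np.array([.42,-.30,.25]),down(np.pi/2)); rep("away")
im=ctrl.get_image("scene")[:,:,::-1]; it=ctrl.get_image("top")[:,:,::-1]
cv2.imwrite("pics/scene6.png",im); cv2.imwrite("pics/top6.png",it)
r=lambda a:cv2.resize(a,(400,400),interpolation=cv2.INTER_CUBIC)
cv2.imwrite("pics/c6.png",np.hstack([r(im[165:255,230:320]),r(it[145:245,185:285])]))
H,S,V=hs(np.ascontiguousarray(it)); print("pack",rect("top",big(near((V<85)&(S<110),(237,182),32)),.034),"expected",jig(.034,.010,0)[:2],"jig yaw long side 80.14")
E
```

```text
away t 43.4 jig [ -77.1 -329.4] z 0.2498 F [ 1.6  0.9 -0.3] g 0.902
pack (array([0.58862286, 0.01501738]), (148.1913299560547, 57.85810089111328), 80.21038818359375) expected [0.5882102  0.01623009] jig yaw long side 80.14
```

View pics/c6.png

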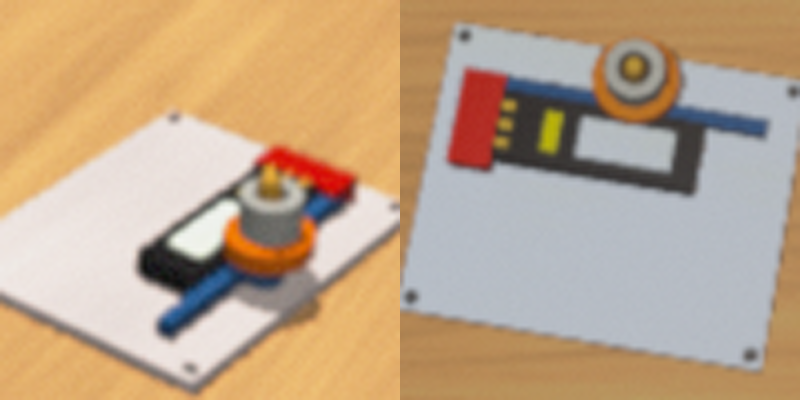

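Both views show the battery flush with the block and fence, and the keeper and collar stacked flat on the post. The arm is clear of everything.

```bash
python3 -c "
from bench import ctrl
ctrl.hold(.3); ctrl.sign_off()"
```

```text
the job is handed in; nothing more can be done
```

The job is handed in at about 44 s of robot time; the sign-off gave no verdict. The battery is against both stops, with the keeper and then the collar seated on the post.

- **Battery:** I pushed it to the fence with the open gripper, to the contact block with the shut fingers, then to the fence again. Every push ended on hard contact, and both fence pushes stopped at the same jig x (-1.8 mm). In the last picture the battery is within about 1.3 mm of the expected home point and within 0.002 rad of square.
- **Rings:** I centred and gripped each ring, then lowered it slowly until the force stop triggered, and only then released it. The stops came at tool heights of 40.0 mm (keeper) and 56.6 mm (collar), which match fully home.
- **Last pictures:** Both rings were flat on the post and the gripper was clear of everything. I did not measure the bystanders, but the arm kept clear of them.
- **Disagreements:** The two cameras differed by about 3 mm on the ring positions, so I centred each ring by squeezing it first. The push to the contact block stopped about 4 mm further than I expected from the fingers' stated width. The last picture shows contact with the block, so I put that down to narrower fingertips.

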